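# Unlock the burn-in chamber and open its door

## Task

The burn-in run is over: unlock the test chamber by pulling the locking toggle's bat straight out of its notch, flipping it across to the right-hand (green) side and letting it spring back into the notch there. That withdraws the door bolt; then swing the chamber door wide open, about square to the chamber's front. Leave the circuit module, screwdriver, cup and carton where they are.

Things in the scene. Friction and masses are not known exactly. Their poses are not given: they have to be found in the camera images.
- chamber: White bench-top burn-in test chamber, 302 deep (x) x 390 wide (y) x 250 mm high, fixed; place and yaw vary. Origin on the bench under it, 162 mm behind its front plane; front faces its own -x, its left as seen from the robot is +y, z up. Blue-framed door at y = +0.185 to -0.043; control column with the toggle at y = -0.047 to -0.200; column face and shut door are flush at x = -0.162.
- lock_pivot (a point): Vertical pivot axis of the toggle, 20 mm behind the column's face, 212 mm above the bench (38 mm below the chamber's top), at chamber (-0.142, -0.125, 0.212); axes as the chamber's. The bat points level out of the front. The notches' walls (red horn left, steel gate in the middle, green horn right, a plate under them) reach out to 52 mm from the pivot.
- bat_neck (a point): Middle of the bat's bare neck, 76 mm from lock_pivot along the bat while seated; moves out with joint lock_bat. Its -x axis points out along the bat, away from the chamber. The round steel neck, 14 mm in diameter, runs from 54 to 98 mm from the pivot (seated). It can be pinched, or straddled from above with nothing beneath it for 150 mm but low things on the bench.
- bat_knob (a point): Centre of the bat's red cylindrical end knob, 32 mm in diameter, from 98 to 118 mm from lock_pivot along the bat when seated (this point at 108 mm); axes as bat_neck. Its flat back, 9 mm proud of the neck all round, can be hooked from behind to pull the bat out. The bat's dark square collar, 20 mm wide, 42 to 54 mm from the pivot, is what sits in the notch.
- lock_flip (a joint): Turn of the bat about the vertical, rad. 0: locked, leaning 0.47 left of straight out (to the door, red horn); 0.94: unlocked, leaning 0.47 right (green horn), end stops at both. Grows to the right. About 0.03 N m to turn. Seated in a notch it has 0.03 rad of play and cannot be flipped. It drives the door's dead bolt, which is clear of the door from about 0.8 on.
- lock_bat (a joint): How far the bat is pulled out along its own axis, m: 0 seated in a notch, stop at 0.016. A spring draws it back with 5 N when seated, 9 N fully out. It must be out by more than about 0.010 to pass the gate, and springs back by itself when let go in line with a notch.
- door_hinge (a point): Vertical hinge axis of the door, at chamber (-0.141, 0.185), given 212 mm above the bench; axes as the chamber's. The door is hinged at its left edge and opens towards the robot.
- door_handle (a point): Middle of the door's level steel bar handle: bar 12 mm in diameter, 100 mm between its end posts, axis 45 mm in front of the door's face (39 mm clear behind the bar), 212 mm above the bench, 33 mm below the door's top. Shut, it is at chamber (-0.207, 0.045), 66 mm in front of and 140 mm right of the hinge axis. Axes turn with the door; -x points away from its face.
- door (a joint): Opening angle of the door, rad: 0 shut, grows as it opens, stop at 1.75. The door is 228 mm wide, 21 mm thick, from 46 to 245 mm above the bench. Held shut by the bolt until the toggle is unlocked; then light (about 0.1 N m) and it stays where it is left.
- module: Bystander: green circuit board on a white plastic tray, 95 x 68 x 29 mm, lying on the bench in front of the control column. Origin under its middle.
- driver: Bystander: screwdriver with black handle, 190 mm long, lying on the bench in front of the chamber, 26 mm high. Origin under its middle, x along it.
- cup: Bystander: open red cup, 80 mm in diameter at the rim, 95 mm high, standing left of the chamber. Origin under its middle.
- carton: Bystander: small open cardboard box, 130 x 100 x 60 mm, on the bench to the right of the chamber's front. Origin under its middle.

How it is judged:
On the way, in this order (a step that is already met when the one before it is completed fails the run):
1. the bat is pulled out of its notch on the locked side (value of joint lock_bat above 0.008 m and value of joint lock_flip below 0.2 rad).
2. the bat is flipped to the unlocked side and seated in its notch, the door still shut (value of joint lock_flip above 0.86 rad and value of joint lock_bat below 0.004 m and value of joint door below 0.1 rad), for 0.2 s.
At the end, for the whole second after the job is handed in: The bat is seated in the right-hand notch (flip angle over 0.86 rad, pulled out less than 4 mm), and the door stands open by more than 1.1 rad (63 degrees) and at rest (value of joint lock_flip above 0.86 rad and value of joint lock_bat below 0.004 m and value of joint door above 1.1 rad and velocity of joint door between -0.05 and 0.05 rad/s); the robot touches nothing.
It fails at once if the circuit module is shifted by more than 40 mm (distance of module from where it was at the start of the episode above 0.04 m).
It fails at once if the screwdriver is shifted by more than 40 mm (distance of driver from where it was at the start of the episode above 0.04 m).
It fails at once if the cup is shifted by more than 40 mm (distance of cup from where it was at the start of the episode above 0.04 m).
It fails at once if the cup is tipped over (angle between cup's own z axis and vertical above 0.5 rad).
It fails at once if the carton is shifted by more than 40 mm (distance of carton from where it was at the start of the episode above 0.04 m).
It also fails if it takes over 56 s, if anything falls off the work surface, if the arm or the gripper's body presses on something with over 40 N, if the wrist force passes 120 N, or if a joint passes its speed limit or range.

## Robot

A 6-joint arm with a two-finger parallel gripper is mounted at the origin on the work surface. World frame = base frame: x ahead of the robot, y to its left, z up, the work surface at z = 0. Lengths are in m, angles in rad, forces in N, time in s.
With the tool pointing down it reaches from about 0.4 to 0.825 m from the base axis. Payload 7 kg.
Tool frame: the origin (TCP) lies at the very end of the fingers, on their centre line; the grasp point (between the pads) lies 19 mm behind it (grip_depth is the distance from the TCP to the grasp point, in m); z points along the fingers, y is the direction in which the jaws open and shut (so a half turn about z gives the same grasp; the last joint's range is limited). The gripper opens to 88 mm and grips with 3 to 60 N. Pads are 19 mm wide; open, the fingers measure 130 mm over their backs; the gripper's body (78 mm by 193 mm) begins 47 mm behind the grasp point.
Start: joints at [1.414, 0.359, 0.012, 0, -1.224, -0.288], TCP at [0.29, 0.609, 0.227] pointing down, gripper open.
Joint ranges: [-3.07, 3.07], [-1.43, 2.12], [-1.02, 1.25], [-3.03, 1.67], [-3.05, -0], [-3.03, 3.03]. Speed limits (rad/s): [2.39, 2.39, 3.01, 3.14, 3.14, 3.14].

## Interface

Orientations are given as [roll, pitch, yaw] about the fixed x, y, z axes, in that order (R = Rz(yaw) Ry(pitch) Rx(roll)).
In Python, from station import get_state, grab_frame, get_calibration, job_done, grip_depth gives the robot as it stands. The module is installed in compiled form; this text tells all that it offers.
- The arm moves only by the shell command python3 -m crank 'ROWS' [FORCE]. ROWS is JSON, a list of rows, each an object with "turn": the turn, a rotation vector about the tool's x, y, z each as a share of 2 pi rad, from -1 to 1, a list of three; "slide": the shift along the tool's x, y, z each as a share of 0.5 m, from -1 to 1, a list of three; "fingers": the opening, from -1 (shut) to 1 (fully open). A call has 1 to 5 rows; each row is the pose to reach, as a shift and turn from the pose commanded when the call began, along the tool's axes at that moment, turning the shorter way round; what a row does not reach only later rows make up. A row lasts 1/12 s, in which the tool goes at most 41.7 mm and 7.16 degrees, less where a joint would pass 70% of its speed; a pose out of reach is approached as far as the arm can. A call with a number of a shift or a turn outside -1 to 1 is refused whole. A call with a gripper value outside its range is refused whole. The fingers move at their own pace and stop on an object; FORCE is the grip in N (left out, the last holds). Time passes only in rows, so rows that repeat a pose let the fingers close. It gives the time, the measured TCP pose, the force and the opening at its end, in the units of the state.
- get_state(): the state, without advancing time (a new reading comes with each control period).
- grab_frame(name): name is "scene" or "top"; returns the picture (384x512x3 uint8, red, green, blue); there is no depth.
- get_calibration(name): a dict with "K" (3x3 intrinsics, pixels), "pose" (4x4, takes a point from camera to world coordinates). Camera axes: x right, y up, looking along -z (the intrinsics and any distortion apply to the point x, -y, -z); pixel columns grow to the right and rows downward; lengths in m; the calibration is good to about 2 mm. A picture is of the moment at which its call begins. get_calibration takes no time and is no camera call.
- job_done(): hands the job in, once; it reports no verdict.
The state is a dict: "t": time; "q": joint angles; "qd": joint speeds; "joint_efforts": joint torques, N m; "eef_pos": TCP position; "ee_rot": TCP orientation; "force": force on the tool from outside, world axes, zero at the start; "moment": the same for the moment, N m; "width": finger opening in m.
Only numpy, scipy, OpenCV 4.12 (cv2) and the standard library are available. Lean on these libraries where they do the work, as an engineer would, in place of code of your own. Each camera call takes 0.05 s, during which the arm holds its last target.

## Working session

There is one attempt and no reset: what is moved stays moved. The work goes in short steps, Python scripts to look and compute and a shell command to move; the robot and the scene stay as the last step left them, time stands still between calls to the robot, and variables do not carry over. Pictures are saved under pics/ and viewed, and the job is handed in when it is done.

```bash
mkdir -p pics; python3 - <<'E'
from station import *
import cv2
s=get_state(); print(s)
print(grip_depth if not callable(grip_depth) else grip_depth())
for n in("scene","top"):
    f=grab_frame(n); cv2.imwrite(f"pics/{n}0.png",f[...,::-1]); c=get_calibration(n); print(c)
E
```

```text
{'t': 0.0, 'q': array([ 1.41413188e+00,  3.59394125e-01,  1.10213645e-02, -3.85470044e-04,
       -1.22408845e+00, -2.88085982e-01]), 'qd': array([-6.17366554e-04,  5.45881079e-04,  7.07880939e-04,  4.02906792e-05,
       -5.61020903e-05, -9.26923708e-04]), 'joint_efforts': array([-8.31979196e-05, -5.82719564e+01,  2.93053901e+01,  6.99709877e+00,
        7.01659505e-03, -1.52853718e-04]), 'eef_pos': array([0.29021409, 0.60885978, 0.22559532]), 'ee_rot': array([ 3.13989341e+00, -1.25647133e-04, -4.44881608e-01]), 'force': array([ 0.58888782, -0.02587277, -0.47780236]), 'moment': array([-0.03759522, -0.00929431,  0.0673407 ]), 'width': 0.08767181593148232}
0.0188
{'K': array([[405.16156498,   0.        , 253.43084767],
       [  0.        , 405.16156498, 192.16984864],
       [  0.        ,   0.        ,   1.        ]]), 'pose': array([[ 0.94989319, -0.2805693 ,  0.13778171,  0.79161576],
       [ 0.31246222,  0.86414779, -0.39448189, -0.41257796],
       [-0.00838425,  0.41776724,  0.9085154 ,  1.1881705 ],
       [ 0.        ,  0.        ,  0.        ,  1.        ]])}
{'K': array([[496.26978075,   0.        , 258.68088021],
       [  0.        , 496.26978075, 186.81385103],
       [  0.        ,   0.        ,   1.        ]]), 'pose': array([[ 0.01563573,  0.9838597 , -0.17825718,  0.39032999],
       [-0.99968725,  0.01190233, -0.0219942 ,  0.0244875 ],
       [-0.01951753,  0.17854532,  0.98373809,  1.43433332],
       [ 0.        ,  0.        ,  0.        ,  1.        ]])}
```

View pics/scene0.png

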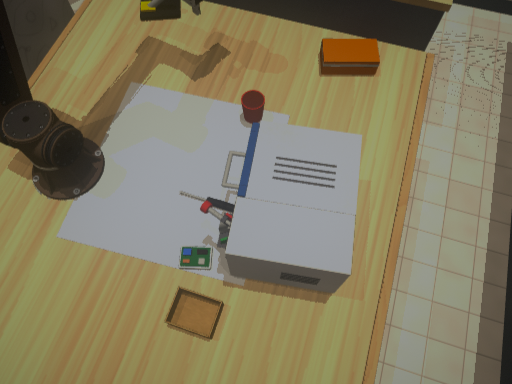

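View pics/top0.png

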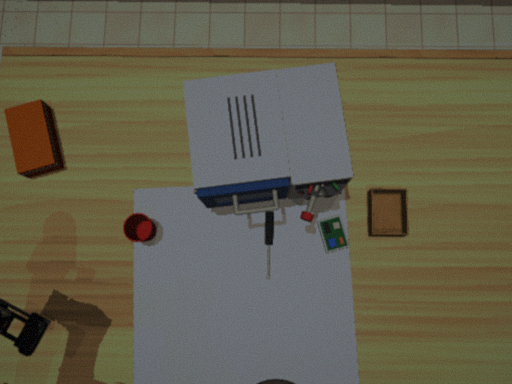

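The top picture shows the chamber top (corners about 184,81 / 335,64 / 351,181), the handle near (258,206), the bat knob at (307,216), the driver at (269,240), the module at (332,233), the cup at (140,228) and the carton at (387,212). I'll enlarge it to refine these.

```bash
python3 - <<'E'
import cv2
f=cv2.imread("pics/top0.png"); cv2.imwrite("pics/topz.png",cv2.resize(f[50:200,170:370],None,fx=4,fy=4,interpolation=cv2.INTER_CUBIC))
cv2.imwrite("pics/topz2.png",cv2.resize(f[165:265,240:360],None,fx=6,fy=6,interpolation=cv2.INTER_CUBIC))
E
```

```text
(no output)
```

View pics/topz.png

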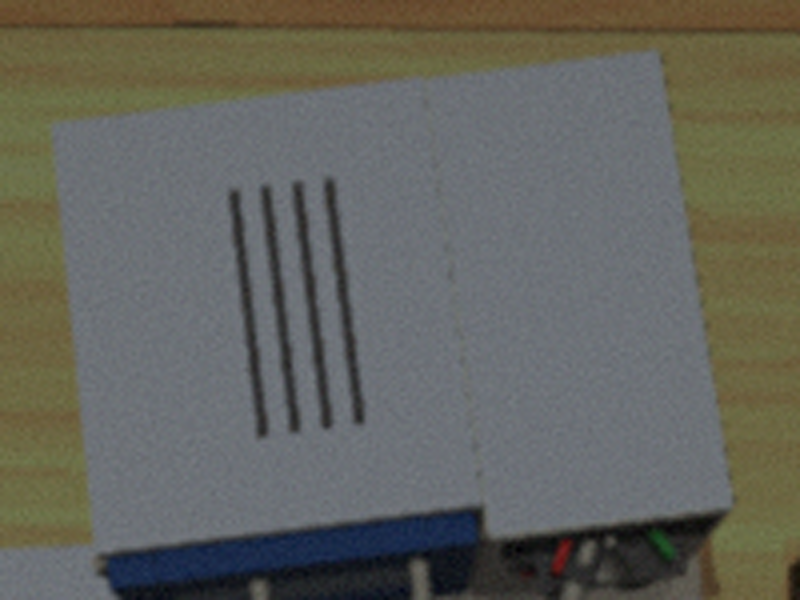

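View pics/topz2.png

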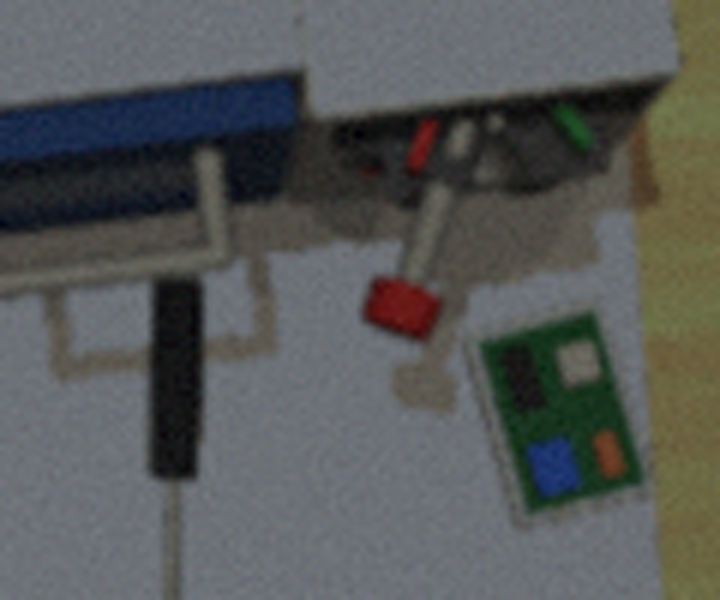

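```bash
cat > h.py <<'E'
import numpy as np, cv2
from station import get_calibration
from scipy.optimize import least_squares
from scipy.spatial.transform import Rotation as R
def proj(n,P):
    c=get_calibration(n);T=np.linalg.inv(c["pose"]);p=np.atleast_2d(P)@T[:3,:3].T+T[:3,3]
    p=p*[1,-1,-1];u=p@c["K"].T;return u[:,:2]/u[:,2:]
def ray(n,uv,z):
    c=get_calibration(n);d=np.linalg.inv(c["K"])@[uv[0],uv[1],1]*np.array([1,-1,-1]);d=c["pose"][:3,:3]@d;o=c["pose"][:3,3]
    return o+d*(z-o[2])/d[2]
def cw(p,P):
    P=np.atleast_2d(P).astype(float);c,s=np.cos(p[2]),np.sin(p[2])
    return np.c_[p[0]+c*P[:,0]-s*P[:,1],p[1]+s*P[:,0]+c*P[:,1],P[:,2]]
def bat(f,d,r):
    a=0.47-f  # left of straight out (-x): left=+y
    return np.array([-0.142-np.cos(a)*(r+d),-0.125+np.sin(a)*(r+d),0.212])
E
python3 - <<'E'
from h import *
ch=[[.14,.19,.25],[.14,-.2,.25],[-.162,-.2,.25],[-.162,-.047,.25],bat(0,0,.108)]
px=[[183.25,81],[335,63],[353,176.25],[291.75,185],[307,216.3]]
r=least_squares(lambda p:(proj("top",cw(p,ch))-px).ravel(),[.8,0,0])
print(r.x,r.fun.reshape(-1,2).round(2))
np.save("ch.npy",r.x);p=r.x
f=cv2.imread("pics/scene0.png")
ov={'t':[0,255,0]}
P=cw(p,ch+[[-.207,.095,.212],[-.207,-.005,.212],[-.142,-.125,.212],bat(0,0,.076)])
print(P.round(4))
for n in("top","scene"):
    f=cv2.imread(f"pics/{n}0.png");o=(170,50) if n=="top" else(170,80)
    f=cv2.resize(f[o[1]:o[1]+200,o[0]:o[0]+200],None,fx=3,fy=3,interpolation=cv2.INTER_CUBIC)
    for u in proj(n,P): cv2.circle(f,tuple(int(v) for v in (u-o+.5)*3),4,(0,255,255),1)
    cv2.imwrite(f"pics/{n}ov.png",f)
for nm,uv,z in [("driver h0",(269.5,212),.02),("driver h1",(269,243),.02),("tip",(268,278),.01),("cup",(139,227),.05),("modA",(320,222),.029),("modB",(339,217),.029),("modC",(347,246),.029),("modD",(327,251),.029)]: print(nm,ray("top",uv,z).round(3))
E
```

```text
[0.76361513 0.04057033 0.14006356] [[-0.79 -0.33]
 [ 0.2  -1.56]
 [ 1.1   1.07]
 [-0.23  0.25]
 [-0.31  0.36]]
[[ 0.8757  0.2483  0.25  ]
 [ 0.9302 -0.1379  0.25  ]
 [ 0.6311 -0.1801  0.25  ]
 [ 0.6098 -0.0286  0.25  ]
 [ 0.5383 -0.068   0.212 ]
 [ 0.5454  0.1057  0.212 ]
 [ 0.5593  0.0067  0.212 ]
 [ 0.6405 -0.103   0.212 ]
 [ 0.5686 -0.0784  0.212 ]]
driver h0 [0.574 0.024 0.02 ]
driver h1 [0.485 0.024 0.02 ]
tip [0.387 0.026 0.01 ]
cup [0.522 0.39  0.05 ]
modA [ 0.546 -0.12   0.029]
modB [ 0.561 -0.173  0.029]
modC [ 0.479 -0.195  0.029]
modD [ 0.464 -0.139  0.029]
```

View pics/sceneov.png

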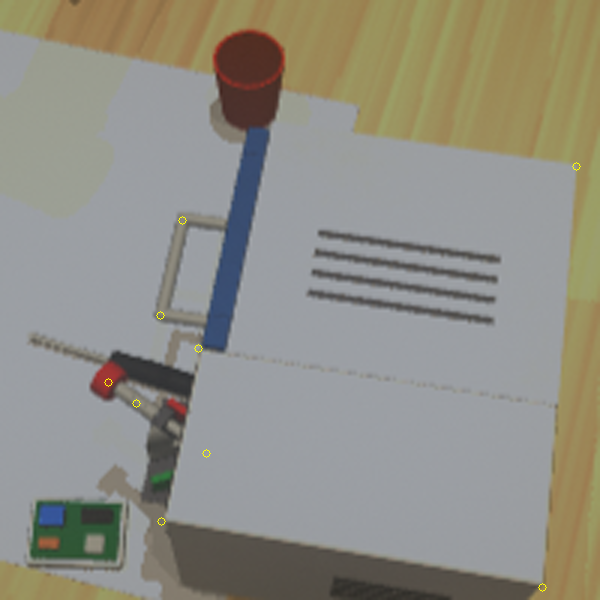

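View pics/topov.png

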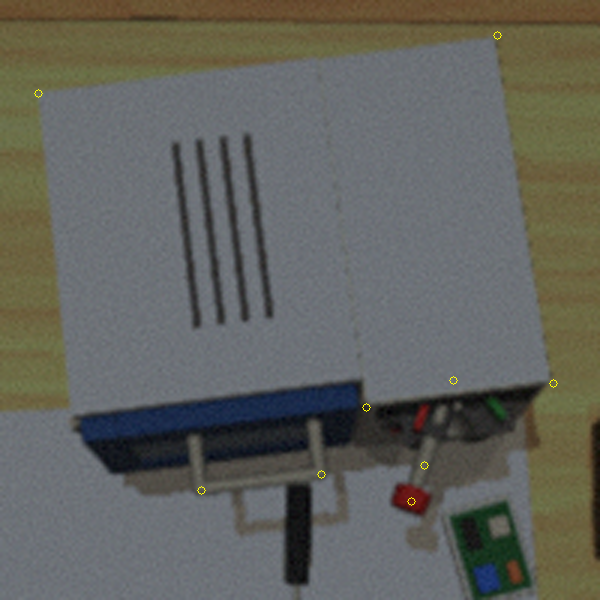

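```bash
python3 - <<'E'
from h import *
ch=np.array([[.14,.19,.25],[.14,-.2,.25],[-.162,-.2,.25],[-.162,-.047,.25],bat(0,0,.108),[-.207,.095,.212],[-.207,-.005,.212]])
t=np.array([(40,93),(497,40),(549,381),(365,405),(411,499),(200,488),(322,476)])/3-.5+[170,50]
s=np.array([(576,163),(543,584),(165,521),(200,350),(107,380),(181,218),(163,316)])/3-.5+[170,80]
def f(p): return np.r_[(proj("top",cw(p,ch))-t-p[3:5]).ravel(),(proj("scene",cw(p,ch))-s-p[5:7]).ravel(),p[3:7]]
r=least_squares(f,[.8,0,0,0,0,0,0],loss="soft_l1")
print(r.x,r.fun[:-4].reshape(-1,2).round(2))
np.save("ch.npy",r.x[:3]);p=r.x
print(cw(p,[bat(0,0,.108),bat(0,0,.076),[-.142,-.125,.212],[-.207,.045,.212],[-.141,.185,.212]]))
E
```

```text
[ 0.76421349  0.04193938  0.14219784 -0.22194148  0.06563744  0.18523852
  0.21047579] [[-0.78  0.04]
 [-0.44 -1.82]
 [ 1.36  0.32]
 [ 0.15  0.37]
 [ 0.05  0.42]
 [ 0.24  0.47]
 [-0.48 -0.68]
 [ 0.16  0.45]
 [ 0.26  0.47]
 [-0.85 -0.27]
 [-0.19 -0.9 ]
 [ 0.69  0.52]
 [ 0.72  0.26]
 [-0.66 -0.46]]
[[ 0.53911236 -0.0671511   0.212     ]
 [ 0.56940843 -0.07745391  0.212     ]
 [ 0.6413616  -0.1019231   0.212     ]
 [ 0.5529254   0.05714933  0.212     ]
 [ 0.59841858  0.20508976  0.212     ]]
```

```bash
cat >> h.py <<'E'
def rel(targets,ref=None):
    """targets: list of (pos, rpy); prints rows rel. to measured pose"""
    from station import get_state
    s=get_state();p0=s["eef_pos"];R0=R.from_euler("xyz",s["ee_rot"])
    print("t",round(s["t"],2),"pos",p0.round(4),"rot",s["ee_rot"].round(3),"F",s["force"].round(1),"w",round(s["width"],4),"q",s["q"].round(2))
    for p,e in targets:
        d=R0.inv().apply(np.array(p)-p0)/.5; t=(R0.inv()*R.from_euler("xyz",e)).as_rotvec()/(2*np.pi)
        print("slide",d.round(4).tolist(),"turn",t.round(4).tolist())
CH=lambda:np.load("ch.npy")
def batpose(f,r,z,dyaw=0):
    a=CH();b=bat(f,0,r);b[2]=z
    return cw(a,b)[0],[np.pi,0,a[2]-0.47+f+dyaw]
E
python3 - <<'E'
from h import *
s,e=batpose(0,.085,.34)
rel([([.29,.609,.34],e),([.42,.27,.34],e),(s,e)])
E
```

```text
t 0.1 pos [0.2902 0.609  0.2257] rot [ 3.14  -0.    -0.445] F [-0.3  0.6 -0.8] w 0.0874 q [ 1.41  0.36  0.01 -0.   -1.22 -0.29]
slide [-0.0004, 0.0005, -0.2286] turn [0.0002, -0.0, -0.0186]
slide [0.526, 0.5006, -0.2278] turn [0.0002, -0.0, -0.0186]
slide [1.0769, 1.0014, -0.227] turn [0.0002, -0.0, -0.0186]
```

```bash
python3 -m crank '[{"turn":[0,0,-0.0186],"slide":[0,0,-0.2286],"fingers":1},{"turn":[0,0,-0.0186],"slide":[0,0,-0.2286],"fingers":1},{"turn":[0,0,-0.0186],"slide":[0,0,-0.2286],"fingers":1}]'
python3 -m crank '[{"turn":[0,0,0],"slide":[0.465,0.559,0],"fingers":1},{"turn":[0,0,0],"slide":[0.465,0.559,0],"fingers":1},{"turn":[0,0,0],"slide":[0.465,0.559,0],"fingers":1},{"turn":[0,0,0],"slide":[0.465,0.559,0],"fingers":1},{"turn":[0,0,0],"slide":[0.465,0.559,0],"fingers":1}]'
python3 - <<'E'
from h import *
s,e=batpose(0,.085,.34)
rel([(s,e)])
E
```

```text
t: 0.35
eef_pos: [0.2908, 0.6093, 0.3436]
ee_rot: [-3.141, -0.001, -0.327]
force: [-0.0, 0.5, 1.0]
width: 0.0879
t: 0.77
eef_pos: [0.3651, 0.4127, 0.3405]
ee_rot: [3.141, 0.0, -0.327]
force: [1.3, -0.6, 0.6]
width: 0.0876
t 0.77 pos [0.3651 0.4127 0.3405] rot [ 3.141  0.    -0.327] F [ 1.3 -0.6  0.6] w 0.0876 q [ 1.2   0.1  -0.07 -0.   -1.4   0.04]
slide [0.6842, 0.7968, 0.0013] turn [0.0001, 0.0, 0.0001]
```

```bash
for i in 1; do python3 -m crank '[{"turn":[0,0,0],"slide":[0.684,0.797,0],"fingers":-0.45},{"turn":[0,0,0],"slide":[0.684,0.797,0],"fingers":-0.45},{"turn":[0,0,0],"slide":[0.684,0.797,0],"fingers":-0.45},{"turn":[0,0,0],"slide":[0.684,0.797,0],"fingers":-0.45},{"turn":[0,0,0],"slide":[0.684,0.797,0],"fingers":-0.45}]'; done
python3 - <<'E'
from h import *
s,e=batpose(0,.085,.34)
rel([(s,e)])
E
```

```text
t: 1.18
eef_pos: [0.4425, 0.2193, 0.3409]
ee_rot: [-3.141, 0.0, -0.327]
force: [1.3, 1.1, -0.3]
width: 0.0599
t 1.18 pos [0.4425 0.2193 0.3409] rot [-3.141  0.    -0.327] F [ 1.3  1.1 -0.3] w 0.0599 q [ 0.86 -0.   -0.18 -0.   -1.39  0.38]
slide [0.4132, 0.4804, 0.0016] turn [-0.0, 0.0, 0.0001]
```

```bash
python3 -m crank '[{"turn":[0,0,0],"slide":[0.413,0.48,0],"fingers":-0.45},{"turn":[0,0,0],"slide":[0.413,0.48,0],"fingers":-0.45},{"turn":[0,0,0],"slide":[0.413,0.48,0],"fingers":-0.45},{"turn":[0,0,0],"slide":[0.413,0.48,0],"fingers":-0.45},{"turn":[0,0,0],"slide":[0.413,0.48,0],"fingers":-0.45}]'
python3 -m crank '[{"turn":[0,0,0],"slide":[0.2,0.22,0],"fingers":-0.45},{"turn":[0,0,0],"slide":[0.2,0.22,0],"fingers":-0.45},{"turn":[0,0,0],"slide":[0.2,0.22,0],"fingers":-0.45},{"turn":[0,0,0],"slide":[0.2,0.22,0],"fingers":-0.45}]'
python3 - <<'E'
from h import *
s,e=batpose(0,.085,.34)
rel([(s,e)])
E
```

```text
t: 1.6
eef_pos: [0.5203, 0.0261, 0.3409]
ee_rot: [-3.141, 0.0, -0.328]
force: [1.1, -0.5, 0.5]
width: 0.0274
t: 1.93
eef_pos: [0.5801, -0.1118, 0.34]
ee_rot: [3.141, 0.001, -0.33]
force: [0.0, 1.0, -0.2]
width: 0.0242
t 1.93 pos [ 0.5801 -0.1118  0.34  ] rot [ 3.141e+00  1.000e-03 -3.300e-01] F [ 0.   1.  -0.2] w 0.0242 q [ 0.14  0.17  0.01  0.   -1.41  1.1 ]
slide [-0.0605, -0.0579, 0.0] turn [0.0002, 0.0002, -0.0003]
```

```bash
python3 -m crank '[{"turn":[0,0,0],"slide":[0,0,0],"fingers":-0.45},{"turn":[0,0,0],"slide":[-0.06,-0.058,0],"fingers":-0.45},{"turn":[0,0,0],"slide":[-0.06,-0.058,0],"fingers":-0.45},{"turn":[0,0,0],"slide":[-0.06,-0.058,0],"fingers":-0.45},{"turn":[0,0,0],"slide":[-0.06,-0.058,0],"fingers":-0.45}]'
python3 - <<'E'
from h import *
from station import grab_frame
s,e=batpose(0,.085,.34)
rel([(s,e)])
for n in("scene","top"): cv2.imwrite(f"pics/{n}1.png",cv2.resize(grab_frame(n)[130:280,180:380,::-1],None,fx=4,fy=4,interpolation=2))
E
```

```text
t: 2.35
eef_pos: [0.5603, -0.0706, 0.3409]
ee_rot: [-3.141, -0.0, -0.327]
force: [0.8, -0.1, 0.7]
width: 0.0238
t 2.35 pos [ 0.5603 -0.0706  0.3409] rot [-3.141 -0.    -0.327] F [ 0.8 -0.1  0.7] w 0.0238 q [ 0.22  0.12 -0.04 -0.   -1.4   1.02]
slide [0.0037, 0.0071, 0.0019] turn [-0.0, -0.0, 0.0002]
```

View pics/scene1.png

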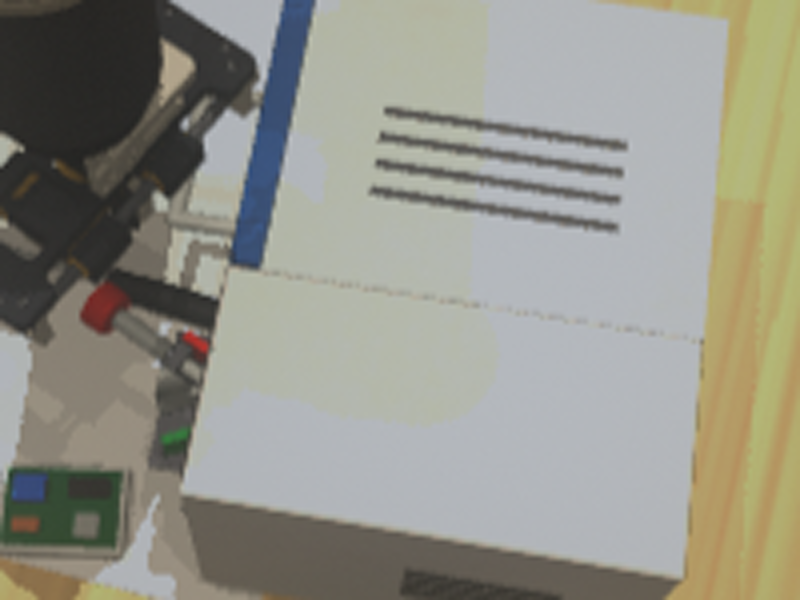

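View pics/top1.png

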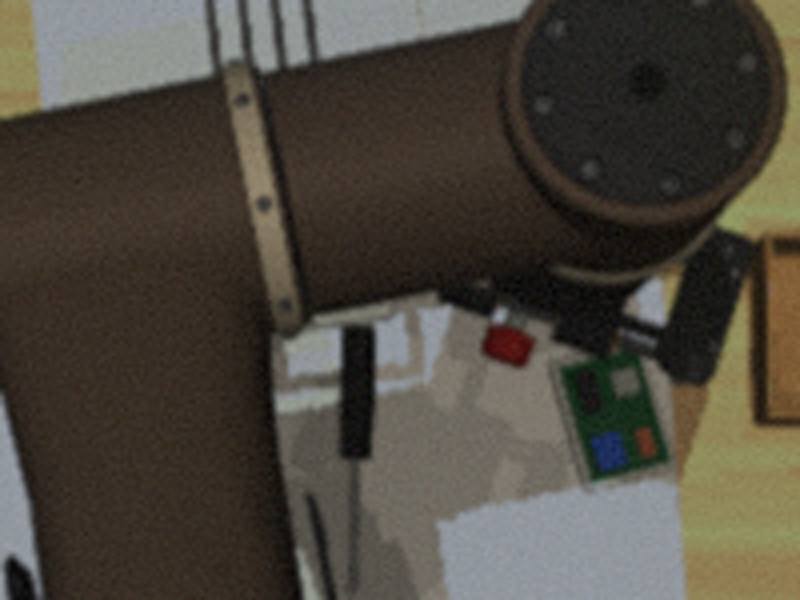

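```bash
python3 -m crank '[{"turn":[0,0,0],"slide":[0.0037,0.0071,0],"fingers":-0.4},{"turn":[0,0,0],"slide":[0.0037,0.0071,0.06],"fingers":-0.4},{"turn":[0,0,0],"slide":[0.0037,0.0071,0.12],"fingers":-0.4},{"turn":[0,0,0],"slide":[0.0037,0.0071,0.18],"fingers":-0.4},{"turn":[0,0,0],"slide":[0.0037,0.0071,0.18],"fingers":-0.4}]' 10
python3 - <<'E'
from h import *
rel([batpose(0,.085,.198)])
E
```

```text
t: 2.87
eef_pos: [0.5578, -0.0755, 0.2448]
ee_rot: [3.139, 0.009, -0.329]
force: [-1.6, -0.2, -1.7]
width: 0.0263
t 2.87 pos [ 0.5578 -0.0755  0.2448] rot [ 3.139  0.009 -0.329] F [-1.6 -0.2 -1.7] w 0.0263 q [ 0.21  0.17 -0.2  -0.   -1.21  1.03]
slide [0.0061, -0.0039, 0.0935] turn [0.0005, 0.0015, -0.0002]
```

```bash
python3 -m crank '[{"turn":[0,0,0],"slide":[0,0,0],"fingers":-0.4},{"turn":[0,0,0],"slide":[0,0,0],"fingers":-0.4}]'
python3 - <<'E'
from h import *
rel([batpose(0,.085,.198)])
E
```

```text
t: 3.03
eef_pos: [0.5622, -0.0755, 0.2527]
ee_rot: [3.142, -0.002, -0.328]
force: [-0.4, 0.3, 1.0]
width: 0.0262
t 3.03 pos [ 0.5622 -0.0755  0.2527] rot [ 3.142e+00 -2.000e-03 -3.280e-01] F [-0.4  0.3  1. ] w 0.0262 q [ 0.21  0.16 -0.19  0.   -1.21  1.03]
slide [-0.0032, -0.001, 0.1093] turn [0.0, -0.0003, -0.0]
```

```bash
python3 -m crank '[{"turn":[0,0,0],"slide":[-0.002,-0.001,0.04],"fingers":-0.4},{"turn":[0,0,0],"slide":[-0.002,-0.001,0.08],"fingers":-0.4},{"turn":[0,0,0],"slide":[-0.002,-0.001,0.105],"fingers":-0.4},{"turn":[0,0,0],"slide":[-0.002,-0.001,0.105],"fingers":-0.4},{"turn":[0,0,0],"slide":[-0.002,-0.001,0.105],"fingers":-0.5}]'
python3 -m crank '[{"turn":[0,0,0],"slide":[0,0,0],"fingers":-0.5},{"turn":[0,0,0],"slide":[0,0,0],"fingers":-0.5}]'
python3 - <<'E'
from h import *
from station import grab_frame
rel([batpose(0,.085,.198)])
for n in("scene",): cv2.imwrite(f"pics/{n}2.png",cv2.resize(grab_frame(n)[150:280,150:300,::-1],None,fx=4,fy=4,interpolation=2))
E
```

```text
t: 3.45
eef_pos: [0.5613, -0.0744, 0.2001]
ee_rot: [-3.141, -0.002, -0.328]
force: [0.8, 0.8, 1.2]
width: 0.0234
t: 3.62
eef_pos: [0.5614, -0.0742, 0.2003]
ee_rot: [-3.14, -0.003, -0.328]
force: [0.1, 0.7, 0.7]
width: 0.0222
t 3.62 pos [ 0.5614 -0.0742  0.2003] rot [-3.14e+00 -3.00e-03 -3.28e-01] F [0.1 0.7 0.7] w 0.0222 q [ 0.21  0.2  -0.27  0.   -1.1   1.03]
slide [-0.0009, 0.001, 0.0047] turn [-0.0002, -0.0004, 0.0]
```

View pics/scene2.png

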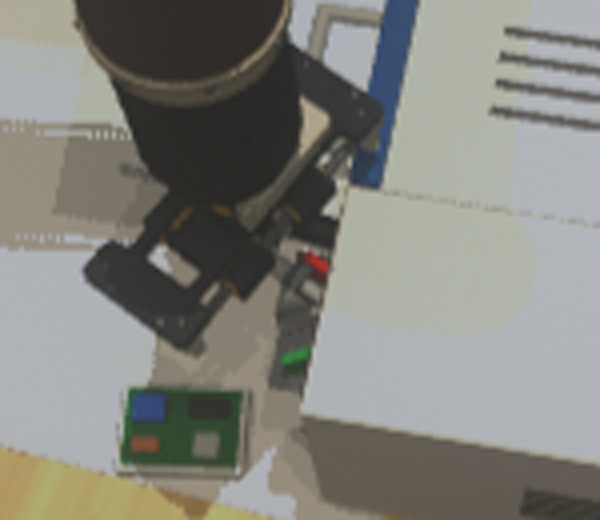

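The gripper straddles the neck near (250,270); a light close will confirm it.

```bash
python3 -m crank '[{"turn":[0,0,0],"slide":[0,0,0.004],"fingers":-1},{"turn":[0,0,0],"slide":[0,0,0.004],"fingers":-1},{"turn":[0,0,0],"slide":[0,0,0.004],"fingers":-1},{"turn":[0,0,0],"slide":[0,0,0.004],"fingers":-1}]' 8
python3 - <<'E'
from h import *
rel([batpose(0,.085,.198),batpose(0,.103,.198)])
E
```

```text
t: 4.0
eef_pos: [0.5604, -0.0742, 0.1966]
ee_rot: [-3.142, -0.0, -0.328]
force: [0.8, 0.7, 1.8]
width: 0.0137
t 4.0 pos [ 0.5604 -0.0742  0.1966] rot [-3.142 -0.    -0.328] F [0.8 0.7 1.8] w 0.0137 q [ 0.21  0.2  -0.28  0.   -1.09  1.03]
slide [0.0011, 0.0003, -0.0029] turn [-0.0, -0.0, 0.0]
slide [-0.0349, 0.0003, -0.0029] turn [-0.0, -0.0, 0.0]
```

```bash
python3 -m crank '[{"turn":[0,0,0],"slide":[0,0,0],"fingers":-1},{"turn":[0,0,0],"slide":[-0.01,0,0],"fingers":-1},{"turn":[0,0,0],"slide":[-0.02,0,0],"fingers":-1},{"turn":[0,0,0],"slide":[-0.027,0,0],"fingers":-1},{"turn":[0,0,0],"slide":[-0.027,0,0],"fingers":-1}]' 20
python3 -m crank '[{"turn":[0,0,0],"slide":[0,0,0],"fingers":-1},{"turn":[0,0,0],"slide":[0,0,0],"fingers":-1}]'
python3 - <<'E'
from h import *
rel([batpose(f,.0995,.1966) for f in(0,.1,.2,.3,.4,.5,)])
E
```

```text
t: 4.42
eef_pos: [0.549, -0.0699, 0.197]
ee_rot: [-3.141, -0.004, -0.328]
force: [7.4, -2.9, -3.1]
width: 0.0133
t: 4.58
eef_pos: [0.5493, -0.0701, 0.1969]
ee_rot: [-3.141, -0.004, -0.328]
force: [6.8, -2.4, -1.9]
width: 0.0131
t 4.58 pos [ 0.5493 -0.0701  0.1969] rot [-3.141 -0.004 -0.328] F [ 6.8 -2.4 -1.9] w 0.0131 q [ 0.23  0.18 -0.3   0.   -1.08  1.01]
slide [-0.0042, 0.001, 0.0007] turn [-0.0001, -0.0006, 0.0]
slide [-0.0032, 0.0209, 0.0006] turn [-0.0001, -0.0006, -0.0159]
slide [-0.0002, 0.0406, 0.0006] turn [-0.0001, -0.0006, -0.0318]
slide [0.0047, 0.0598, 0.0006] turn [-0.0, -0.0006, -0.0477]
slide [0.0115, 0.0785, 0.0006] turn [-0.0, -0.0006, -0.0636]
slide [0.0201, 0.0964, 0.0007] turn [0.0, -0.0006, -0.0795]
```

```bash
python3 -m crank '[{"turn":[0,0,0],"slide":[-0.004,0,0],"fingers":-1},{"turn":[0,0,0],"slide":[-0.007,0,0],"fingers":-1},{"turn":[0,0,0],"slide":[-0.007,0,0],"fingers":-1},{"turn":[0,0,0],"slide":[-0.007,0,0],"fingers":-1}]' 20
python3 - <<'E'
from h import *
rel([batpose(f,.100,.1966) for f in(0,.1,.2,.3,.4,.5,)])
E
```

```text
t: 4.92
eef_pos: [0.5463, -0.069, 0.197]
ee_rot: [-3.141, -0.004, -0.328]
force: [7.1, -3.1, -2.8]
width: 0.0135
t 4.92 pos [ 0.5463 -0.069   0.197 ] rot [-3.141 -0.004 -0.328] F [ 7.1 -3.1 -2.8] w 0.0135 q [ 0.23  0.17 -0.31  0.   -1.08  1.01]
slide [0.0013, 0.0012, 0.0008] turn [-0.0002, -0.0007, 0.0]
slide [0.0023, 0.0211, 0.0008] turn [-0.0001, -0.0007, -0.0159]
slide [0.0053, 0.0409, 0.0008] turn [-0.0001, -0.0007, -0.0318]
slide [0.0102, 0.0603, 0.0008] turn [-0.0001, -0.0007, -0.0477]
slide [0.0171, 0.079, 0.0008] turn [-0.0, -0.0007, -0.0636]
slide [0.0258, 0.097, 0.0008] turn [0.0, -0.0007, -0.0796]
```

```bash
python3 -m crank '[{"turn":[0,0,-0.0159],"slide":[0.001,0.02,0],"fingers":-1},{"turn":[0,0,-0.0318],"slide":[0.004,0.04,0],"fingers":-1},{"turn":[0,0,-0.0477],"slide":[0.009,0.059,0],"fingers":-1},{"turn":[0,0,-0.0636],"slide":[0.0158,0.078,0],"fingers":-1},{"turn":[0,0,-0.0636],"slide":[0.0158,0.078,0],"fingers":-1}]' 20
python3 - <<'E'
from h import *
rel([batpose(f,.1005,.1966) for f in(.4,.5,.6,.7,.8,.9,.95)])
E
```

```text
t: 5.33
eef_pos: [0.5415, -0.1091, 0.1969]
ee_rot: [3.141, -0.005, 0.078]
force: [8.4, 0.5, -3.0]
width: 0.0131
t 5.33 pos [ 0.5415 -0.1091  0.1969] rot [ 3.141 -0.005  0.078] F [ 8.4  0.5 -3. ] w 0.0131 q [ 0.16  0.18 -0.31  0.   -1.08  1.49]
slide [-0.0008, 0.0, 0.0007] turn [0.0001, -0.0008, 0.0009]
slide [0.0001, 0.0201, 0.0007] turn [0.0001, -0.0008, -0.015]
slide [0.003, 0.04, 0.0007] turn [0.0001, -0.0008, -0.031]
slide [0.0078, 0.0595, 0.0007] turn [0.0002, -0.0008, -0.0469]
slide [0.0146, 0.0784, 0.0008] turn [0.0002, -0.0008, -0.0628]
slide [0.0232, 0.0965, 0.0008] turn [0.0003, -0.0008, -0.0787]
slide [0.0282, 0.1052, 0.0009] turn [0.0003, -0.0008, -0.0867]
```

Force stays about 8 N radially with no jump, so the flip is going smoothly.

```bash
python3 -m crank '[{"turn":[0,0,-0.015],"slide":[0.0003,0.02,0],"fingers":-1},{"turn":[0,0,-0.031],"slide":[0.003,0.04,0],"fingers":-1},{"turn":[0,0,-0.047],"slide":[0.0078,0.0595,0],"fingers":-1},{"turn":[0,0,-0.0628],"slide":[0.0146,0.0784,0],"fingers":-1},{"turn":[0,0,-0.0628],"slide":[0.0146,0.0784,0],"fingers":-1}]' 20
python3 - <<'E'
from h import *
rel([batpose(f,.1005,.1966) for f in(.8,.85,.9,.93,.95)]+[batpose(.94,.086,.1966)])
E
```

```text
t: 5.75
eef_pos: [0.5523, -0.1472, 0.1968]
ee_rot: [3.14, -0.005, 0.472]
force: [8.6, 3.5, -1.8]
width: 0.0132
t 5.75 pos [ 0.5523 -0.1472  0.1968] rot [ 3.14  -0.005  0.472] F [ 8.6  3.5 -1.8] w 0.0132 q [ 0.08  0.21 -0.27 -0.   -1.09  1.96]
slide [-0.0012, 0.0004, 0.0004] turn [0.0003, -0.0008, 0.0]
slide [-0.0009, 0.0104, 0.0004] turn [0.0003, -0.0008, -0.0079]
slide [-0.0002, 0.0205, 0.0004] turn [0.0004, -0.0008, -0.0159]
slide [0.0005, 0.0265, 0.0004] turn [0.0004, -0.0008, -0.0207]
slide [0.0011, 0.0304, 0.0004] turn [0.0004, -0.0008, -0.0239]
slide [0.0295, 0.0244, 0.0006] turn [0.0004, -0.0008, -0.0223]
```

```bash
python3 -m crank '[{"turn":[0,0,-0.012],"slide":[0,0.015,0],"fingers":-1},{"turn":[0,0,-0.0223],"slide":[0.001,0.0285,0],"fingers":-1},{"turn":[0,0,-0.0223],"slide":[0.001,0.0285,0],"fingers":-1},{"turn":[0,0,-0.0223],"slide":[0.001,0.0285,0],"fingers":-1}]' 20
python3 - <<'E'
from h import *
rel([batpose(.94,.1005,.1966)]+[batpose(.94,.084,.1966)])
E
```

```text
t: 6.08
eef_pos: [0.5589, -0.1587, 0.1968]
ee_rot: [3.139, -0.005, 0.607]
force: [8.7, 3.1, -1.4]
width: 0.0135
t 6.08 pos [ 0.5589 -0.1587  0.1968] rot [ 3.139 -0.005  0.607] F [ 8.7  3.1 -1.4] w 0.0135 q [ 0.06  0.22 -0.25 -0.   -1.09  2.12]
slide [-0.0008, 0.0019, 0.0005] turn [0.0004, -0.0008, -0.0009]
slide [0.0322, 0.0018, 0.0006] turn [0.0004, -0.0008, -0.0009]
```

```bash
python3 -m crank '[{"turn":[0,0,-0.0009],"slide":[0.01,0.002,0],"fingers":-1},{"turn":[0,0,-0.0009],"slide":[0.02,0.002,0],"fingers":-1},{"turn":[0,0,-0.0009],"slide":[0.03,0.002,0],"fingers":-1},{"turn":[0,0,-0.0009],"slide":[0.03,0.002,0],"fingers":-1}]' 20
python3 -m crank '[{"turn":[0,0,0],"slide":[0,0,0],"fingers":-0.6},{"turn":[0,0,0],"slide":[0,0,0],"fingers":-0.4},{"turn":[0,0,0],"slide":[0,0,0],"fingers":-0.3},{"turn":[0,0,0],"slide":[0,0,0],"fingers":-0.3}]' 20
python3 - <<'E'
from h import *
rel([batpose(.94,.084,.1966)])
E
```

```text
t: 6.42
eef_pos: [0.5709, -0.1509, 0.1967]
ee_rot: [3.14, -0.003, 0.612]
force: [5.7, 2.6, -0.4]
width: 0.0132
t: 6.75
eef_pos: [0.5698, -0.1515, 0.1968]
ee_rot: [3.14, -0.001, 0.612]
force: [3.6, 1.2, -0.8]
width: 0.0295
t 6.75 pos [ 0.5698 -0.1515  0.1968] rot [ 3.14e+00 -1.00e-03  6.12e-01] F [ 3.6  1.2 -0.8] w 0.0295 q [ 0.07  0.24 -0.23  0.   -1.1   2.11]
slide [0.006, 0.0011, 0.0003] turn [0.0002, -0.0002, 0.0]
```

```bash
python3 -m crank '[{"turn":[0,0,0],"slide":[0.006,0,0],"fingers":-0.1},{"turn":[0,0,0],"slide":[0.012,0,0],"fingers":-0.1},{"turn":[0,0,0],"slide":[0.012,0,0],"fingers":-0.1}]' 20
python3 -m crank '[{"turn":[0,0,0],"slide":[0,0,-0.06],"fingers":-0.1},{"turn":[0,0,0],"slide":[0,0,-0.12],"fingers":-0.1},{"turn":[0,0,0],"slide":[0,0,-0.18],"fingers":-0.1},{"turn":[0,0,0],"slide":[0,0,-0.24],"fingers":-0.1},{"turn":[0,0,0],"slide":[0,0,-0.24],"fingers":-0.1}]' 20
python3 - <<'E'
from h import *
from station import grab_frame
rel([])
for n in("scene","top"): cv2.imwrite(f"pics/{n}3.png",cv2.resize(grab_frame(n)[150:300,150:350,::-1],None,fx=4,fy=4,interpolation=2))
for r in(.108,): print(proj("scene",batpose(.94,r,.212)[0]),proj("scene",batpose(.94,r+.015,.212)[0]))
E
```

```text
t: 7.0
eef_pos: [0.5737, -0.1479, 0.196]
ee_rot: [-3.141, 0.001, 0.612]
force: [0.5, -0.2, 0.4]
width: 0.0386
t: 7.42
eef_pos: [0.5759, -0.1489, 0.323]
ee_rot: [3.135, -0.006, 0.613]
force: [1.1, -0.7, 1.1]
width: 0.0393
t 7.42 pos [ 0.5759 -0.1489  0.323 ] rot [ 3.135 -0.006  0.613] F [ 1.1 -0.7  1.1] w 0.0393 q [ 0.08  0.18 -0.02  0.   -1.37  2.11]
[[197.37329098 242.34194212]] [[191.55542035 244.0231895 ]]
```

View pics/scene3.png

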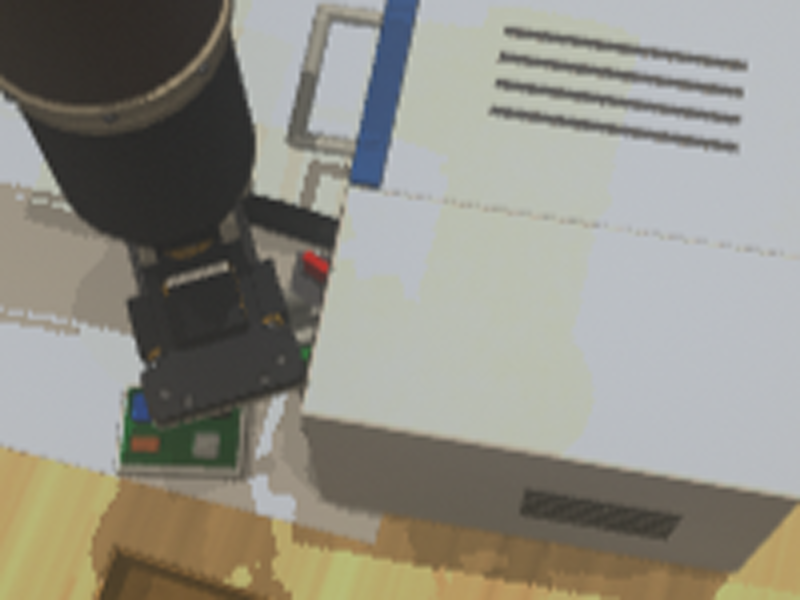

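View pics/top3.png

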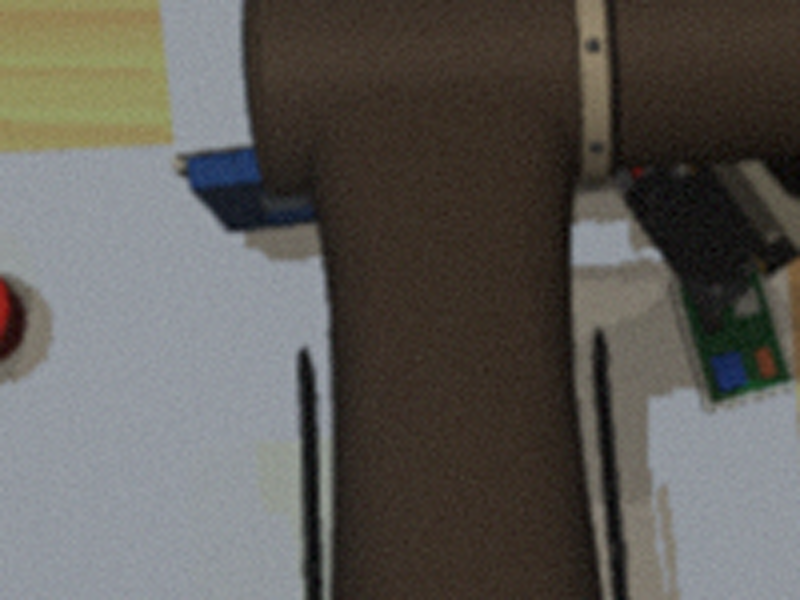

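```bash
cat >> h.py <<'E'
def doorpose(th,z,dx=0,dyaw=0,along=0):
    a=CH();v=np.array([-.066+dx,-.14+along]);c,s=np.cos(-th),np.sin(-th)
    h=np.array([-.141+c*v[0]-s*v[1],.185+s*v[0]+c*v[1],z])
    return cw(a,h)[0],[np.pi,0,a[2]-np.pi/2-th+dyaw]
E
python3 - <<'E'
from h import *
print(doorpose(0,.33))
rel([doorpose(0,.335)])
E
```

```text
(array([0.5529254 , 0.05714933, 0.33      ]), [3.141592653589793, 0, np.float64(-1.4285984885633312)])
t 7.52 pos [ 0.5741 -0.1481  0.3175] rot [ 3.141e+00 -2.000e-03  6.120e-01] F [ 0.2 -0.3 -1.3] w 0.0395 q [ 0.08  0.18 -0.03 -0.   -1.36  2.11]
slide [0.2013, -0.3602, -0.035] turn [-0.0002, -0.0003, 0.3248]
```

```bash
python3 -m crank '[{"turn":[0,0,0.02],"slide":[0.05,-0.09,-0.035],"fingers":-0.1},{"turn":[0,0,0.04],"slide":[0.1,-0.18,-0.035],"fingers":-0.1},{"turn":[0,0,0.06],"slide":[0.15,-0.27,-0.035],"fingers":-0.1},{"turn":[0,0,0.08],"slide":[0.2013,-0.36,-0.035],"fingers":-0.1},{"turn":[0,0,0.1],"slide":[0.2013,-0.36,-0.035],"fingers":-0.1}]'
python3 -m crank '[{"turn":[0,0,0.02],"slide":[0,0,0],"fingers":-0.1},{"turn":[0,0,0.04],"slide":[0,0,0],"fingers":-0.3},{"turn":[0,0,0.06],"slide":[0,0,0],"fingers":-0.3},{"turn":[0,0,0.08],"slide":[0,0,0],"fingers":-0.3},{"turn":[0,0,0.1],"slide":[0,0,0],"fingers":-0.3}]'
python3 -m crank '[{"turn":[0,0,0.02],"slide":[0,0,0],"fingers":-0.3},{"turn":[0,0,0.04],"slide":[0,0,0],"fingers":-0.3},{"turn":[0,0,0.06],"slide":[0,0,0],"fingers":-0.3},{"turn":[0,0,0.08],"slide":[0,0,0],"fingers":-0.3},{"turn":[0,0,0.1],"slide":[0,0,0],"fingers":-0.3}]'
python3 - <<'E'
from h import *
from station import grab_frame
rel([doorpose(0,.335)])
for n in("scene","top"): cv2.imwrite(f"pics/{n}4.png",cv2.resize(grab_frame(n)[150:300,150:350,::-1],None,fx=4,fy=4,interpolation=2))
E
```

```text
t: 7.93
eef_pos: [0.5536, 0.0405, 0.3322]
ee_rot: [3.141, 0.002, 0.035]
force: [0.7, 0.2, -0.2]
width: 0.0392
t: 8.35
eef_pos: [0.554, 0.0392, 0.3319]
ee_rot: [3.139, 0.002, -0.59]
force: [-0.7, -1.2, 0.0]
width: 0.0309
t: 8.77
eef_pos: [0.554, 0.0389, 0.3319]
ee_rot: [3.139, 0.0, -1.215]
force: [-0.4, 0.3, -0.4]
width: 0.0309
t 8.77 pos [0.554  0.0389 0.3319] rot [ 3.139  0.    -1.215] F [-0.4  0.3 -0.4] w 0.0309 q [ 0.42  0.11 -0.08 -0.   -1.39 -0.07]
slide [-0.035, -0.0106, -0.0062] turn [0.0005, -0.0, 0.034]
```

View pics/scene4.png

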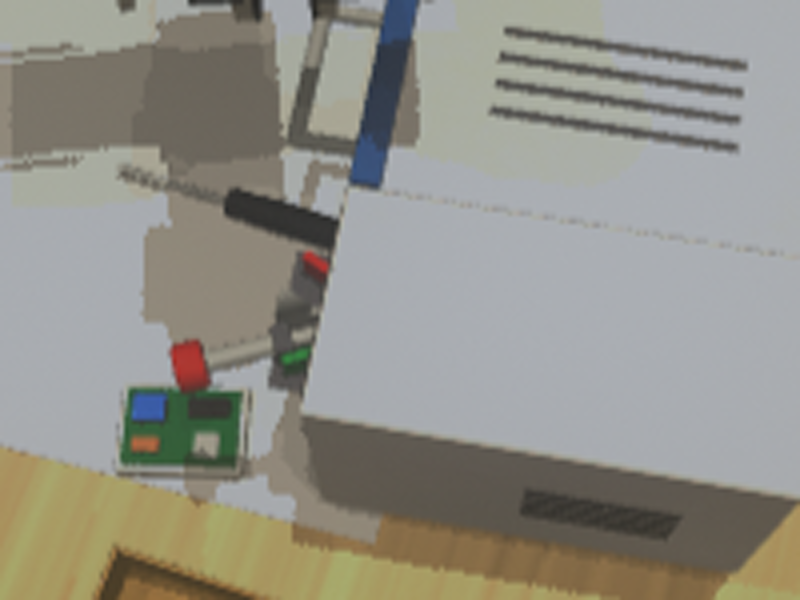

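View pics/top4.png

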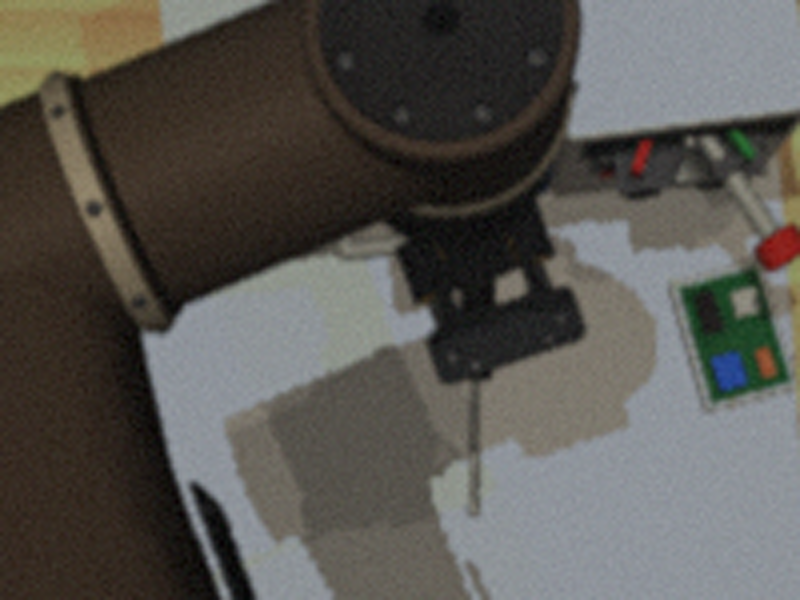

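The scene shows the knob at about (197,241), which is within a pixel or so of the seated-right prediction (197.4,242.3); not seated would be (191.5,244). The bat is unlocked and the door is still shut.

```bash
python3 -c "
from h import *
print(proj('top',batpose(.94,.108,.212)[0]),proj('top',batpose(.94,.123,.212)[0]))"
python3 -m crank '[{"turn":[0,0,0.018],"slide":[-0.035,-0.0106,0],"fingers":-0.35},{"turn":[0,0,0.034],"slide":[-0.035,-0.0106,0],"fingers":-0.35},{"turn":[0,0,0.034],"slide":[-0.035,-0.0106,0],"fingers":-0.35},{"turn":[0,0,0.034],"slide":[-0.035,-0.0106,0],"fingers":-0.35}]'
python3 - <<'E'
from h import *
rel([doorpose(0,.197)])
E
```

```text
[[345.54332864 211.26315684]] [[349.12542783 216.24536639]]
t: 9.2
eef_pos: [0.5533, 0.0573, 0.3329]
ee_rot: [3.14, -0.0, -1.416]
force: [-0.2, 0.3, -0.1]
width: 0.0283
t 9.2 pos [0.5533 0.0573 0.3329] rot [ 3.14  -0.    -1.416] F [-0.2  0.3 -0.1] w 0.0283 q [ 0.46  0.11 -0.07 -0.   -1.39 -0.3 ]
slide [0.0, 0.0003, 0.2718] turn [0.0002, -0.0, 0.002]
```

```bash
python3 -m crank '[{"turn":[0,0,0.002],"slide":[0,0,0.05],"fingers":-0.35},{"turn":[0,0,0.002],"slide":[0,0,0.1],"fingers":-0.35},{"turn":[0,0,0.002],"slide":[0,0,0.14],"fingers":-0.35},{"turn":[0,0,0.002],"slide":[0,0,0.16],"fingers":-0.35},{"turn":[0,0,0.002],"slide":[0,0,0.16],"fingers":-0.35}]'
python3 -m crank '[{"turn":[0,0,0],"slide":[0,0,0],"fingers":-0.35},{"turn":[0,0,0],"slide":[0,0,0],"fingers":-0.35}]'
python3 - <<'E'
from h import *
rel([doorpose(0,.197)])
E
```

```text
t: 9.62
eef_pos: [0.5523, 0.0567, 0.2511]
ee_rot: [3.137, -0.001, -1.432]
force: [-0.7, -0.2, 0.1]
width: 0.0287
t: 9.78
eef_pos: [0.5544, 0.0573, 0.255]
ee_rot: [-3.14, -0.0, -1.433]
force: [0.3, -0.6, 0.8]
width: 0.0285
t 9.78 pos [0.5544 0.0573 0.255 ] rot [-3.14  -0.    -1.433] F [ 0.3 -0.6  0.8] w 0.0285 q [ 0.45  0.15 -0.21  0.   -1.21 -0.32]
slide [-0.0001, 0.0031, 0.116] turn [-0.0003, -0.0, -0.0008]
```

```bash
python3 -m crank '[{"turn":[0,0,0],"slide":[0,0.002,0.03],"fingers":-0.35},{"turn":[0,0,0],"slide":[0,0.002,0.06],"fingers":-0.35},{"turn":[0,0,0],"slide":[0,0.002,0.09],"fingers":-0.35},{"turn":[0,0,0],"slide":[0,0.002,0.116],"fingers":-0.35},{"turn":[0,0,0],"slide":[0,0.002,0.116],"fingers":-0.35}]'
python3 -m crank '[{"turn":[0,0,0],"slide":[0,0,0],"fingers":-1},{"turn":[0,0,0],"slide":[0,0,0],"fingers":-1},{"turn":[0,0,0],"slide":[0,0,0],"fingers":-1},{"turn":[0,0,0],"slide":[0,0,0],"fingers":-1}]' 10
python3 - <<'E'
from h import *
rel([doorpose(t,.197) for t in (0,.1,.2,.3,.4,.5)])
E
```

```text
t: 10.2
eef_pos: [0.5519, 0.057, 0.1945]
ee_rot: [3.14, -0.0, -1.434]
force: [-1.1, -1.0, -0.7]
width: 0.0285
t: 10.53
eef_pos: [0.5535, 0.0575, 0.1972]
ee_rot: [-3.139, 0.001, -1.435]
force: [-0.0, 1.6, 3.2]
width: 0.0118
t 10.53 pos [0.5535 0.0575 0.1972] rot [-3.139e+00  1.000e-03 -1.435e+00] F [-0.   1.6  3.2] w 0.0118 q [ 0.46  0.18 -0.3   0.   -1.09 -0.32]
slide [0.0006, 0.0013, 0.0003] turn [-0.0004, 0.0001, -0.0009]
slide [-0.0138, 0.0287, 0.0002] turn [-0.0004, 0.0001, 0.015]
slide [-0.0309, 0.0545, 0.0002] turn [-0.0004, 0.0001, 0.0309]
slide [-0.0505, 0.0785, 0.0001] turn [-0.0004, 0.0001, 0.0468]
slide [-0.0724, 0.1004, 0.0001] turn [-0.0004, 0.0002, 0.0627]
slide [-0.0963, 0.12, 0.0] turn [-0.0004, 0.0002, 0.0786]
```

Gripped the 12 mm bar. Now I'll swing it along the arc.

```bash
python3 -m crank '[{"turn":[0,0,0.008],"slide":[-0.007,0.013,0],"fingers":-1},{"turn":[0,0,0.016],"slide":[-0.0142,0.0275,0],"fingers":-1},{"turn":[0,0,0.0318],"slide":[-0.0313,0.0533,0],"fingers":-1},{"turn":[0,0,0.0477],"slide":[-0.051,0.0773,0],"fingers":-1},{"turn":[0,0,0.0477],"slide":[-0.051,0.0773,0],"fingers":-1}]'
python3 - <<'E'
from h import *
rel([doorpose(t,.197) for t in (.3,.4,.5,.6,.7)])
E
```

```text
t: 10.95
eef_pos: [0.5105, 0.0787, 0.1971]
ee_rot: [-3.139, 0.003, -1.74]
force: [1.3, 2.4, 0.8]
width: 0.0115
t 10.95 pos [0.5105 0.0787 0.1971] rot [-3.139e+00  3.000e-03 -1.740e+00] F [1.3 2.4 0.8] w 0.0115 q [ 0.53  0.12 -0.38 -0.   -1.07 -0.7 ]
slide [0.0028, -0.002, 0.0003] turn [-0.0004, 0.0005, -0.0018]
slide [-0.0115, 0.0255, 0.0003] turn [-0.0004, 0.0005, 0.0141]
slide [-0.0284, 0.0514, 0.0002] turn [-0.0004, 0.0005, 0.03]
slide [-0.0478, 0.0755, 0.0002] turn [-0.0003, 0.0006, 0.0459]
slide [-0.0696, 0.0975, 0.0003] turn [-0.0003, 0.0006, 0.0618]
```

```bash
python3 -m crank '[{"turn":[0,0,0.0141],"slide":[-0.0125,0.026,0],"fingers":-1},{"turn":[0,0,0.03],"slide":[-0.029,0.052,0],"fingers":-1},{"turn":[0,0,0.0459],"slide":[-0.0483,0.076,0],"fingers":-1},{"turn":[0,0,0.0618],"slide":[-0.07,0.0975,0],"fingers":-1},{"turn":[0,0,0.0618],"slide":[-0.07,0.0975,0],"fingers":-1}]'
python3 - <<'E'
from h import *
rel([doorpose(t,.197) for t in (.7,.8,.9,1.0,1.1)])
E
```

```text
t: 11.37
eef_pos: [0.4692, 0.122, 0.1972]
ee_rot: [-3.14, 0.005, -2.127]
force: [3.1, 2.3, 0.7]
width: 0.0116
t 11.37 pos [0.4692 0.122  0.1972] rot [-3.14   0.005 -2.127] F [3.1 2.3 0.7] w 0.0116 q [ 0.66  0.06 -0.44  0.   -1.06 -1.22]
slide [0.0022, 0.0006, 0.0003] turn [-0.0003, 0.0007, 0.0002]
slide [-0.0124, 0.0279, 0.0003] turn [-0.0002, 0.0008, 0.0161]
slide [-0.0296, 0.0536, 0.0004] turn [-0.0002, 0.0008, 0.0321]
slide [-0.0494, 0.0774, 0.0004] turn [-0.0002, 0.0008, 0.048]
slide [-0.0714, 0.0991, 0.0005] turn [-0.0001, 0.0008, 0.0639]
```

```bash
python3 -m crank '[{"turn":[0,0,0.0161],"slide":[-0.0124,0.0279,0],"fingers":-1},{"turn":[0,0,0.032],"slide":[-0.0296,0.0536,0],"fingers":-1},{"turn":[0,0,0.048],"slide":[-0.0494,0.0774,0],"fingers":-1},{"turn":[0,0,0.0639],"slide":[-0.0714,0.0991,0],"fingers":-1},{"turn":[0,0,0.0639],"slide":[-0.0714,0.0991,0],"fingers":-1}]'
python3 - <<'E'
from h import *
rel([doorpose(t,.197) for t in (1.1,1.2,1.3,1.4,1.5,1.55)])
E
```

```text
t: 11.78
eef_pos: [0.447, 0.1791, 0.1971]
ee_rot: [-3.141, 0.006, -2.528]
force: [7.8, 2.4, -1.4]
width: 0.0116
t 11.78 pos [0.447  0.1791 0.1971] rot [-3.141  0.006 -2.528] F [ 7.8  2.4 -1.4] w 0.0116 q [ 0.79  0.06 -0.45  0.   -1.06 -1.75]
slide [0.0024, 0.0002, 0.0003] turn [-0.0, 0.0009, 0.0001]
slide [-0.0122, 0.0275, 0.0003] turn [0.0, 0.0009, 0.016]
slide [-0.0295, 0.0532, 0.0004] turn [0.0001, 0.0009, 0.032]
slide [-0.0492, 0.077, 0.0005] turn [0.0001, 0.0009, 0.0479]
slide [-0.0712, 0.0988, 0.0007] turn [0.0001, 0.0009, 0.0638]
slide [-0.083, 0.1088, 0.0007] turn [0.0002, 0.0009, 0.0718]
```

```bash
python3 -m crank '[{"turn":[0,0,0.016],"slide":[-0.017,0.026,0],"fingers":-1},{"turn":[0,0,0.032],"slide":[-0.0345,0.0515,0],"fingers":-1},{"turn":[0,0,0.0479],"slide":[-0.054,0.0755,0],"fingers":-1},{"turn":[0,0,0.06],"slide":[-0.07,0.093,0],"fingers":-1},{"turn":[0,0,0.06],"slide":[-0.07,0.093,0],"fingers":-1}]'
python3 -m crank '[{"turn":[0,0,0],"slide":[0,0,0],"fingers":-0.6},{"turn":[0,0,0],"slide":[0,0,0],"fingers":-0.35},{"turn":[0,0,0],"slide":[0,0,0],"fingers":-0.35}]'
python3 - <<'E'
from h import *
rel([doorpose(t,.197) for t in (1.5,)])
E
```

```text
t: 12.2
eef_pos: [0.448, 0.2367, 0.1971]
ee_rot: [3.14, 0.003, -2.903]
force: [-0.1, 0.7, 6.5]
width: 0.0115
t: 12.45
eef_pos: [0.4465, 0.2338, 0.1956]
ee_rot: [-3.141, -0.0, -2.901]
force: [-1.3, -0.1, -0.2]
width: 0.0251
t 12.45 pos [0.4465 0.2338 0.1956] rot [-3.141 -0.    -2.901] F [-1.3 -0.1 -0.2] w 0.0251 q [ 0.87  0.1  -0.4  -0.   -1.07 -2.2 ]
slide [-0.0052, 0.0115, -0.0028] turn [-0.0, -0.0001, 0.0044]
```

```bash
python3 -m crank '[{"turn":[0,0,0],"slide":[0,0,-0.02],"fingers":-0.35},{"turn":[0,0,0],"slide":[0,0,-0.06],"fingers":-0.35},{"turn":[0,0,0],"slide":[0,0,-0.12],"fingers":-0.35},{"turn":[0,0,0],"slide":[0,0,-0.18],"fingers":-0.35},{"turn":[0,0,0],"slide":[0,0,-0.24],"fingers":-0.35}]'
python3 -m crank '[{"turn":[0,0,0],"slide":[-0.05,0.05,-0.1],"fingers":-0.35},{"turn":[0,0,0],"slide":[0,0.15,-0.15],"fingers":-0.35},{"turn":[0,0,0],"slide":[0,0.2,-0.15],"fingers":-0.35},{"turn":[0,0,0],"slide":[0,0.3,-0.15],"fingers":-0.35},{"turn":[0,0,0],"slide":[0,0.4,-0.15],"fingers":-0.35}]'
python3 -m crank '[{"turn":[0,0,0],"slide":[0,0,0],"fingers":-0.35},{"turn":[0,0,0],"slide":[0,0.1,0],"fingers":-0.35},{"turn":[0,0,0],"slide":[0,0.2,0],"fingers":-0.35},{"turn":[0,0,0],"slide":[0,0.2,0],"fingers":-0.35},{"turn":[0,0,0],"slide":[0,0.2,0],"fingers":-0.35}]'
python3 - <<'E'
from h import *
from station import grab_frame
rel([])
for n in("scene","top"): cv2.imwrite(f"pics/{n}5.png",cv2.resize(grab_frame(n)[...,::-1],None,fx=1.5,fy=1.5,interpolation=2))
E
```

```text
t: 12.87
eef_pos: [0.4465, 0.2335, 0.3177]
ee_rot: [-3.141, -0.0, -2.901]
force: [1.4, 1.4, -0.2]
width: 0.0284
t: 13.28
eef_pos: [0.4054, 0.4026, 0.3932]
ee_rot: [3.139, 0.003, -2.902]
force: [1.2, -0.2, 0.5]
width: 0.0287
t: 13.7
eef_pos: [0.3809, 0.5015, 0.3887]
ee_rot: [-3.14, -0.002, -2.899]
force: [1.1, -0.6, -0.6]
width: 0.0286
t 13.7 pos [0.3809 0.5015 0.3887] rot [-3.140e+00 -2.000e-03 -2.899e+00] F [ 1.1 -0.6 -0.6] w 0.0286 q [ 1.23  0.23  0.19 -0.   -1.54 -2.56]
```

View pics/scene5.png

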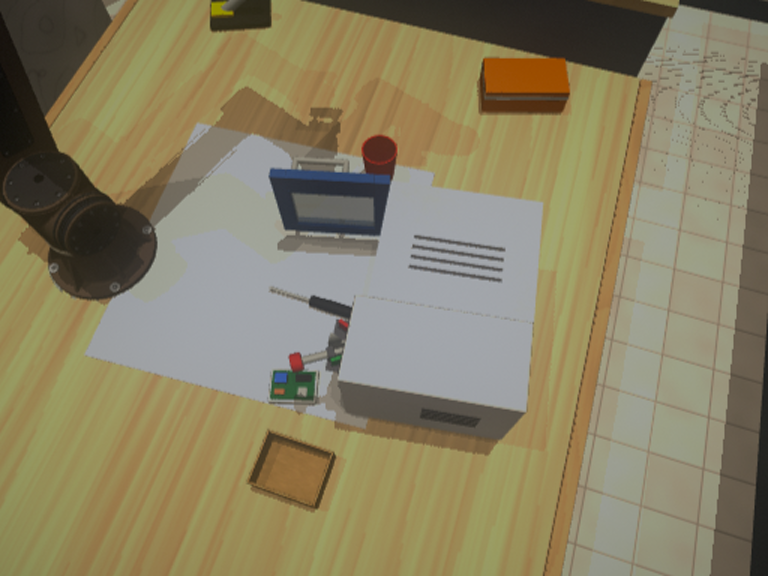

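View pics/top5.png

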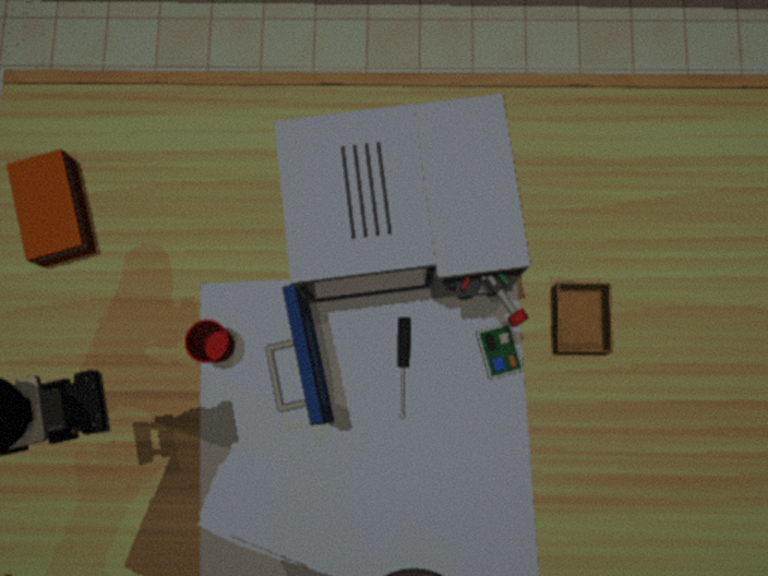

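The door stands about square to the front: its top edge runs from (292,288) to (318,420) in the top view. The knob is at (516,318), i.e. (344,212) at full scale, so seated right. The module, driver, cup and carton are where they were, and the arm is clear.

```bash
python3 -m crank '[{"turn":[0,0,0],"slide":[0,0,0],"fingers":-0.35},{"turn":[0,0,0],"slide":[0,0,0],"fingers":-0.35},{"turn":[0,0,0],"slide":[0,0,0],"fingers":-0.35}]'; python3 -c "
from station import job_done
print(job_done())"
```

```text
t: 14.05
eef_pos: [0.3825, 0.4977, 0.391]
ee_rot: [3.141, 0.001, -2.902]
force: [-1.7, 0.1, -0.7]
width: 0.0287
the job is handed in; nothing more can be done
None
```

The chamber is unlocked and its door stands open, about square to the front; I handed the job in at about t = 14 s of the 56 s allowed.

- **Toggle:** I pinched the bat's neck from above and pulled it out about 15 mm against roughly 8 N. I then swung it right along its arc, let it seat in the green notch, and released it. During the pull the bat may have slipped a couple of millimetres in the fingers, so I pulled a little further before flipping.
- **Seating check:** With the door still shut, both cameras showed the knob within about 1 px of where a seated bat should be. A bat still pulled out would have been about 6 px off. The knob looked the same in the last pictures.
- **Door:** I gripped the handle bar and swung the door to about 1.5 rad, estimated from the tool path and the final picture. The force on the tool reached about 8 N on the way.
- **Bystanders:** By eye in the last pictures, the module, screwdriver, cup and carton are where they started. I did not measure their positions again.
- **Arm:** The arm is raised well clear, touching nothing. No check failed, but the hand-in reports no verdict, so success is not confirmed.

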